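# Close up the parrot's foraging house

### The arm

A 7-joint arm with a two-finger parallel gripper is mounted at the origin on the work surface. World frame = base frame: x ahead of the robot, y to its left, z up, the work surface at z = 0. Lengths are in m, angles in rad, forces in N, time in s.
With the tool pointing down it reaches from about 0.4 to 0.925 m from the base axis. Payload 4.1 kg.
Tool frame: the origin (TCP) lies midway between the tips of the shut fingers; the grasp point (between the pads) lies 19 mm behind it; z points along the fingers, y is the direction in which the jaws open and shut (so a half turn about z gives the same grasp; the last joint's range is limited). The gripper opens to 85 mm and grips with 20 to 120 N. Pads are 22 mm wide; open, the fingers measure 114 mm over their backs; the gripper's body (76 mm by 85 mm) begins 54 mm behind the grasp point. The pads swing forward as they close: fully open they stand 13 mm farther back than shut.
Start: joints at [1.107, 0.398, 0.045, 1.537, -0.019, 1.207, -0.051], TCP at [0.232, -0.607, 0.231] pointing down, gripper open.
Joint ranges: [-2.82, 2.82], [-0.49, 2.23], [-1.37, 1.46], [0, 2.46], [-1.36, 4.5], [0.23, 2], [-2.94, 2.94]. Speed limits (rad/s): [2.57, 2.57, 3.14, 3.14, 3.14, 3.14, 3.14].

### API

Orientations are given as a unit quaternion [w, x, y, z].
In Python, from bench import get_obs, capture, calibration, hand_in, outline_of, place_of gives the robot as it stands.
- The arm moves only by the tool servo_tool, never from a script. Its argument "series" is a list of rows, each an object of numbers: "claw": the finger opening in m, from 0 to 0.0854; "dx", "dy", "dz": the shift along the world's x, y, z in m; "ax", "ay", "az": the turn, a rotation vector about the world's x, y, z in degrees. A call has exactly 8 rows; each row shifts and turns the pose as measured when the row begins; what a row does not reach is not made up. A row lasts 1/10 s, in which the tool goes at most 50 mm and 8.59 degrees, less where a joint would pass 70% of its speed; a pose out of reach is approached as far as the arm can. A call with a gripper value outside its range is refused whole. The fingers move at their own pace and stop on an object; "newtons" is the grip in N (left out, the last holds). Time passes only in rows, so rows that do not move let the fingers close, or fill a call up. It gives the time, the measured TCP pose, the force and the opening at its end, in the units of the state.
- get_obs(): the state, without advancing time (a new reading comes with each control period).
- capture(name): name is "side" or "top" or "wrist"; returns (picture, depth): 480x640x3 uint8, blue, green, red; 480x640 float32, m along the optical axis (not along the pixel's ray), 0 where there is no reading.
- calibration(name): a dict with "fx", "fy", "cx", "cy" (pixels), "k1" (the pictures are not rectified: a ray, as slopes to the right and down, at radius r is drawn at 1 + k1 r^2 times it, then the intrinsics apply), "pose" (4x4, takes a point from camera to world coordinates). Camera axes: x right, y down, z forward; pixel columns grow to the right and rows downward; lengths in m; the calibration is good to about 2 mm. A picture is of the moment at which its call begins: read the wrist's pose just before it. calibration takes no time and is no camera call; for the wrist camera it gives the pose at the moment of the call.
- hand_in(): hands the job in, once; it reports no verdict.
Trained networks look in the newest picture that a camera, given by its name, has taken for a name from the list of things; names that differ only in an ending like _2 or _b are one class to them, and where a whole thing is asked for, a point or a joint stands for the part that bears it (a point fixed in the world has none). Each returns a list of dicts, best first, with "conf" (0 to 1); they miss things now and then, are a little off and sometimes report something else, mostly with a low value. They report only what shows in the picture. A call takes as long as a camera call. They do not tell look-alikes from the thing itself.
- outline_of(camera, thing): "mask" (480x640 bool, what is visible of it).
- place_of(camera, thing): "at" ([x, y, z] in m, in world coordinates, good to about 4 mm: a listed point, or the origin of a listed thing).
The state is a dict: "t": time; "qpos": joint angles; "dq": joint speeds; "effort": joint torques, N m; "tool_pos": TCP position; "ee_rot": TCP orientation; "ft_force": force on the tool from outside, world axes, zero at the start; "ft_torque": the same for the moment, N m; "finger_gap": finger opening in m.
Only numpy, scipy, OpenCV 4.12 (cv2) and the standard library are available. Lean on these libraries where they do the work, as an engineer would, in place of code of your own. Each camera call takes 0.05 s, during which the arm holds its last target.

### The job

Get the orange foraging house ready for the parrot: fold the stiff yellow landing flap down until it is level, then work the blue wedge backward out from under the heavy stone roof in small slow tugs, never yanking it and never lifting the roof, so that the roof comes down shut. Lay the wedge flat in the steel tray without dropping it, leaving the flap level and the cup, twist toy and wooden rings where they are.

Things in the scene. Friction and masses are not known exactly. Their poses are not given: they have to be found in the camera images.
- house: Orange plastic foraging house, fixed, 220 mm deep (x), 170 wide (y), 90 high without roof. Origin on the shelf under the house; its -x axis points out of the front, to the robot. A flat porch deck, top 90 mm above the origin, 158 mm wide, runs from x = -135 mm (front edge, where the flap is hinged) to x = +30 mm, in under the roof; the wedge lies on it. Place and yaw vary.
- roof (a joint): Tilt of the heavy grey stone roof (1.1 kg, 130 mm from hinge to front edge, 180 wide, 18 thick) about a level hinge at the back (house x = +80 mm, height 90 mm), rad: 0 = shut, flat on the deck; positive = front raised. Starts about 0.16, its front edge resting on the wedge; it sinks by its own weight as the wedge comes out.
- roof_edge (a point): Middle of the lower front edge of the roof (house x = -50 mm when shut, 90 mm above the shelf); now raised some 22 mm by the wedge.
- flap (a joint): Angle of the yellow landing flap (80 mm long, 120 wide, 8 thick), hinged along the deck's front edge, rad: 0 = level, top face flush with the deck, pointing to the robot; positive = free edge raised. Starts at 0.6 to 1.1, in the wedge's way. Stiff: it stays where left and takes about 5 N near its free edge to move. No stop at level: pushed too far, it sags below (to -0.7).
- flap_hinge (a point): Middle of the flap's hinge line, at the height of its top face (house x = -135 mm, 90 mm above the shelf).
- flap_edge (a point): Middle of the flap's free edge on its top face, 80 mm from the hinge.
- wedge: Loose blue wedge, 0.13 kg, 140 mm long (x), 34 wide (y). Origin at the centre of its flat underside; thin tip (3 mm) at x = +70 mm under the roof, thickening evenly to 30 mm at x = -30, then level to the tail at x = -70. It points along the house's +x within 0.12 rad, up to 30 mm off its middle, some 70 mm of it under the roof. Drawing it 85 mm straight back (its -x) frees it.
- wedge_grip (a point): Centre of the top of the grip block on the wedge's tail, 64 mm above the wedge's underside at its x = -53 mm. The block is 30 mm long (x), 34 wide (y), in front of the roof, free on all sides. The wedge drags with up to about 20 N, so grip it firmly. Moving it faster than about 10 cm/s while the roof rests on it counts as yanking.
- tray: Fixed shallow open steel tray, 200 mm (x) by 160 mm (y), walls 20 mm high and 4 mm thick, floor top about 4 mm above the shelf. Origin at the centre of its underside. To the left or the right of the house.
- twist_toy: Bystander: green acrylic twist toy, 60 mm wide, 95 mm tall, standing on the side opposite the tray. Origin under its centre.
- cup: Bystander: white ceramic cup, 80 mm wide, 85 mm tall, beside the back of the house. Origin under its centre.
- ring_a: Bystander: lower of two loosely stacked beechwood rings, 84 mm wide, 18 mm high, beside the back of the house. Origin at the centre of its underside.
- ring_b: Bystander: upper ring, same size, on top of the lower.
Mind the look-alikes: they are no part of the job. What is shaped like the wedge but red or white is not meant.

How it is judged:
On the way, in this order (a step that is already met when the one before it is completed fails the run):
1. the landing flap is level (within 0.14 rad) while the wedge still holds the roof up (value of joint flap between -0.14 and 0.14 rad and value of joint roof above 0.08 rad), for 0.2 s.
2. the wedge is out from under the roof and the roof is shut (within 0.02 rad) (value of joint roof below 0.02 rad and x of wedge in the frame of house below -0.115 m), for 0.2 s.
At the end, for the whole second after the job is handed in: the flap is level within 0.14 rad; the roof is shut within 0.02 rad; the wedge lies still and flat, right way up, on the tray's floor, its origin within 60 mm (tray x) and 65 mm (tray y) of the tray's centre (value of joint flap between -0.14 and 0.14 rad and value of joint roof below 0.02 rad and x of wedge in the frame of tray between -0.06 and 0.06 m and y of wedge in the frame of tray between -0.065 and 0.065 m and z of wedge in the frame of tray below 0.012 m and angle between wedge's own z axis and vertical below 0.1 rad and linear speed of wedge below 0.02 m/s); the robot touches nothing.
It fails at once if the wedge is yanked: it moves faster than 0.2 m/s while the roof rests on it (linear speed of wedge above 0.2 m/s and value of joint roof above 0.025 rad).
It fails at once if the roof is lifted (above 0.26 rad) (value of joint roof above 0.26 rad).
It fails at once if the wedge is let go more than 50 mm above the tray (contact force between wedge and the fingers below 0.05 N and horizontal distance between wedge and tray below 0.12 m and z of wedge in the frame of tray above 0.054 m).
It fails at once if a bystander is moved more than 25 mm (distance of any of cup, twist_toy, ring_a, ring_b from where it was at the start of the episode above 0.025 m).
It also fails if it takes over 64 s, if anything falls off the work surface, if the arm or the gripper's body presses on something with over 40 N, if the wrist force passes 120 N, or if a joint passes its speed limit or range.

## Working session

There is one attempt and no reset: what is moved stays moved. The work goes in short steps, Python scripts to look and compute and a tool call to move; the robot and the scene stay as the last step left them, time stands still between calls to the robot, and variables do not carry over. Pictures are saved under pics/ and viewed, and the job is handed in when it is done.

Besides the shell and the picture viewer there is one more tool, called by a JSON object that holds its "name" and its "arguments". servo_tool: Moves the arm, as the interface text tells. Its arguments: {"type":"object","properties":{"series":{"type":"array","items":{"type":"object","properties":{"claw":{"type":"number"},"dx":{"type":"number"},"dy":{"type":"number"},"dz":{"type":"number"},"ax":{"type":"number"},"ay":{"type":"number"},"az":{"type":"number"}}}},"newtons":{"type":"number"}},"required":["series"]}

```bash
mkdir -p pics; ls; cat > h.py <<'E'
import numpy as np, cv2
from bench import *
def snap(name,fn):
    p,d=capture(name); cv2.imwrite('pics/'+fn+'.png',p); return p,d
def unproj(c,u,v,d):
    x=(np.asarray(u,float)-c['cx'])/c['fx']; y=(np.asarray(v,float)-c['cy'])/c['fy']
    xd,yd=x.copy(),y.copy()
    for _ in range(10):
        r2=x*x+y*y; x=xd/(1+c['k1']*r2); y=yd/(1+c['k1']*r2)
    P=np.stack([x*d,y*d,d,np.ones_like(x)],-1)
    return (P@np.array(c['pose']).T)[...,:3]
def proj(c,P):
    P=np.asarray(P,float); T=np.linalg.inv(np.array(c['pose']))
    q=T[:3,:3]@P+T[:3,3]; x,y=q[0]/q[2],q[1]/q[2]; f=1+c['k1']*(x*x+y*y)
    return [x*f*c['fx']+c['cx'],y*f*c['fy']+c['cy']]
def cloud(c,d):
    v,u=np.mgrid[0:480,0:640]; return unproj(c,u,v,d)
E
python3 - <<'E'
from h import *
s=get_obs(); print({k:np.round(v,3).tolist() for k,v in s.items()})
for n in ['side','top']:
    p,d=snap(n,n+'0'); c=calibration(n); np.savez('pics/%s0.npz'%n,p=p,d=d)
    print(n,np.round(c['pose'],3).tolist(),c['fx'],c['k1'])
    for t in ['wedge','wedge_grip','flap_edge','flap_hinge','roof_edge','house','tray','twist_toy','cup','ring_a']:
        r=place_of(n,t); print(t,[(np.round(q['at'],3).tolist(),round(q['conf'],2),np.round(proj(c,q['at'])).tolist()) for q in r[:4]])
print(get_obs()['t'])
E
```

```text
pics
{'t': 0.0, 'qpos': [1.107, 0.399, 0.045, 1.538, -0.019, 1.207, -0.051], 'dq': [0.001, 0.001, 0.002, -0.001, -0.002, 0.002, -0.001], 'effort': [-0.001, -47.512, 1.365, -25.422, 0.012, 0.009, -0.0], 'tool_pos': [0.232, -0.607, 0.23], 'ee_rot': [-0.001, 0.983, 0.181, -0.0], 'ft_force': [-0.137, -0.42, -0.416], 'ft_torque': [0.005, 0.061, 0.011], 'finger_gap': 0.085}
side [[-0.71, -0.485, 0.511, 0.112], [-0.704, 0.478, -0.525, 0.428], [0.011, -0.733, -0.681, 0.69], [0.0, 0.0, 0.0, 1.0]] 457.15646350941574 -0.07286660970669327
wedge [([0.307, -0.169, 0.003], 0.89, [459.0, 304.0]), ([0.597, -0.057, 0.088], 0.73, [313.0, 227.0]), ([0.59, 0.171, -0.0], 0.59, [229.0, 321.0])]
wedge_grip [([0.321, -0.218, 0.063], 0.87, [473.0, 266.0]), ([0.565, 0.122, 0.066], 0.81, [255.0, 291.0]), ([0.547, -0.05, 0.151], 0.73, [330.0, 216.0])]
flap_edge [([0.475, -0.035, 0.16], 0.86, [354.0, 235.0]), ([0.687, -0.32, -0.002], 0.57, [362.0, 189.0])]
flap_hinge [([0.685, -0.318, -0.0], 0.7, [362.0, 189.0])]
roof_edge [([0.6, -0.056, 0.108], 0.58, [312.0, 219.0])]
house [([0.649, -0.067, -0.002], 0.57, [300.
[... 589 characters left out ...]
, 232.0]), ([0.568, 0.119, 0.06], 0.63, [248.0, 227.0]), ([0.319, -0.218, 0.064], 0.59, [418.0, 355.0])]
flap_edge [([0.476, -0.033, 0.158], 0.97, [325.0, 270.0])]
flap_hinge [([0.52, -0.042, 0.091], 0.81, [329.0, 249.0]), ([0.69, -0.319, 0.002], 0.34, [455.0, 177.0])]
roof_edge [([0.601, -0.055, 0.115], 0.96, [336.0, 206.0])]
house [([0.649, -0.069, 0.0], 0.56, [339.0, 195.0])]
tray [([0.527, -0.355, -0.001], 0.57, [474.0, 253.0])]
twist_toy [([0.491, 0.342, -0.003], 0.82, [143.0, 267.0])]
cup [([0.69, -0.318, 0.002], 0.94, [455.0, 177.0]), ([0.735, 0.304, 0.021], 0.48, [163.0, 150.0])]
ring_a [([0.734, 0.303, 0.017], 0.82, [164.0, 151.0]), ([0.74, 0.296, -0.001], 0.65, [170.0, 151.0])]
1.1
```

View pics/top0.png

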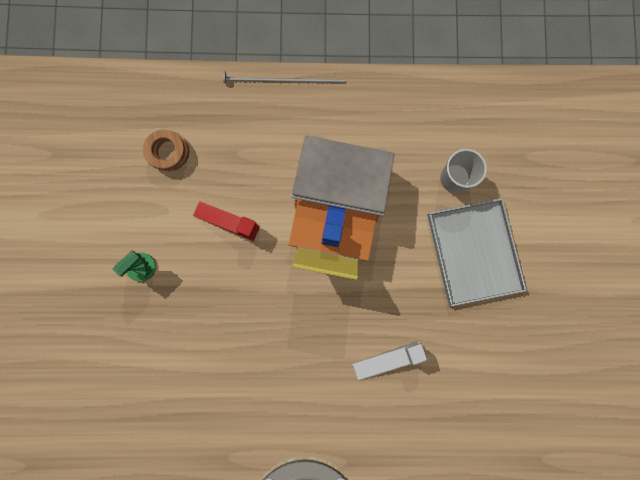

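View pics/side0.png

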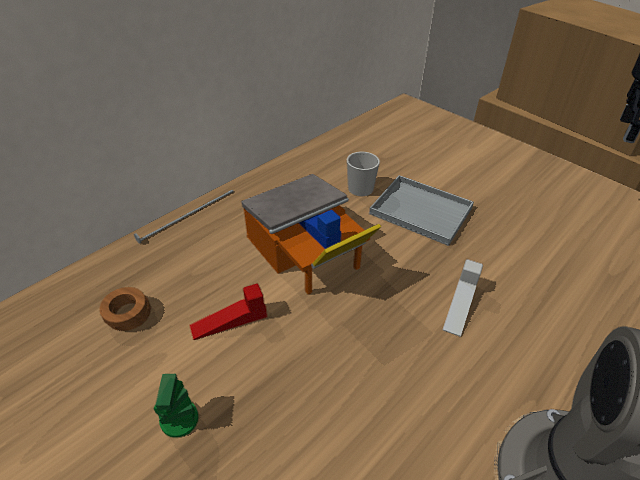

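```bash
python3 - <<'E'
from h import *
z=np.load('pics/top0.npz'); p,d=z['p'],z['d']
cv2.imwrite('pics/crop_top.png',cv2.resize(p[150:310,260:420],None,fx=3.7,fy=3.7,interpolation=cv2.INTER_CUBIC))
E
```

```text
(no output)
```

View pics/crop_top.png

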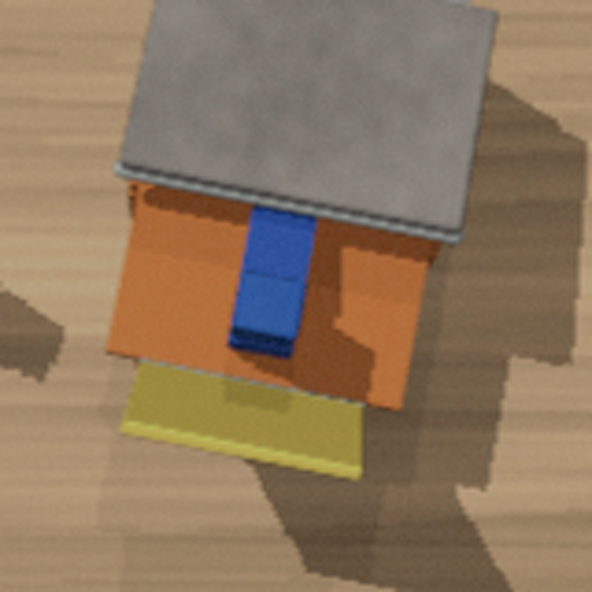

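The top view shows three wedge candidates: blue at about (334,225) on the porch, red at (228,221) and white at (390,362). The crop confirms that the blue one under the roof matches the description. The flap (yellow, about (325,262)) is raised and the tray is on the right at (477,253). Next I'll measure the yaws from the depth image.

```bash
python3 - <<'E'
from h import *
z=np.load('pics/top0.npz'); p,d=z['p'].astype(int),z['d']; c=calibration('top'); P=cloud(c,d)
b,g,r=p[...,0],p[...,1],p[...,2]
def rect(m,nm):
    q=P[m]; R=cv2.minAreaRect(q[:,:2].astype(np.float32)*1000); print(nm,m.sum(),'c',np.round(R[0]),'size',np.round(R[1]),'ang',round(R[2],1),'z',np.round(np.percentile(q[:,2],[2,25,50,75,98]),3)); return q
blue=(b>100)&(b>r+60)&(b>g+40)&(d>0); q=rect(blue,'blue')
top=blue&(P[...,2]>.147); rect(top,'block top')
low=blue&(P[...,2]<.135)&(P[...,2]>.113); 
rect(low,'low')
yel=(r>100)&(g>100)&(b<90)&(d>0); q=rect(yel,'yellow')
q=P[yel]; A=np.c_[q[:,:2],np.ones(len(q))]; k=np.linalg.lstsq(A,q[:,2],rcond=None)[0]; print('flap plane',k, 'ang',np.arctan(np.hypot(*k[:2])),'dir',np.arctan2(k[1],k[0]))
ora=(r>140)&(g<130)&(b<80)&(g>50)&(d>0)&(P[...,2]>.08); ora[:,:285]=0;ora[:,400:]=0; rect(ora,'deck')
for t in ['roof_edge','tray','wedge']:
  try:
    for o in outline_of('top',t)[:3]:
        m=o['mask']&(d>0); print(t,o['conf']); rect(m,t)
        if t=='roof_edge':
            mm=m&(P[...,2]>.1); q=P[mm]; A=np.c_[q[:,:2],np.ones(len(q))]; k=np.linalg.lstsq(A,q[:,2],rcond=None)[0]; print('plane',k,np.arctan(np.hypot(*k[:2])),'dir',np.degrees(np.arctan2(k[1],k[0])))
  except Exception as e: print(t,e)
E
```

```text
blue 566 c [564. -50.] size [32. 73.] ang 79.9 z [0.111 0.116 0.122 0.154 0.157]
block top 267 c [545. -47.] size [32. 29.] ang 79.1 z [0.151 0.153 0.154 0.155 0.158]
low 244 c [564. -50.] size [32. 72.] ang 80.3 z [0.113 0.115 0.117 0.12  0.123]
yellow 5283 c [699.  59.] size [2084. 1248.] ang 89.8 z [-0.003  0.023  0.089  0.094  0.158]
flap plane [-0.35525673  0.0823988   0.26811439] ang 0.3496989859203839 dir 2.9136810465005603
deck 2062 c [535. -41.] size [169. 131.] ang 74.6 z [0.086 0.089 0.09  0.092 0.095]
roof_edge 0.8
roof_edge 5985 c [681. -80.] size [196. 168.] ang 79.2 z [0.107 0.113 0.118 0.123 0.128]
plane [-0.13912439  0.02728691  0.21189719] 0.14083646674878872 dir 168.90325457757527
tray 0.78
tray 7589 c [ 530. -359.] size [205. 172.] ang 11.9 z [-0.     0.003  0.005  0.007  0.022]
wedge 0.9
wedge 1323 c [ 301. -166.] size [ 39. 137.] ang 19.6 z [0.002 0.012 0.022 0.033 0.067]
wedge 0.64
wedge 690 c [564. -50.] size [37. 74.] ang 79.8 z [0.094 0.116 0.122 0.154 0.157]
wedge 0.62
wedge 1117 c [590. 171.] size [139.  37.] ang 67.6 z [0.003 0.013 0.022 0.038 0.067]
```

{"name": "servo_tool", "arguments": {"series": [{"claw": 0, "dx": 0.018, "dy": 0.042, "az": -8}, {"claw": 0, "dx": 0.018, "dy": 0.042, "az": -8}, {"claw": 0, "dx": 0.018, "dy": 0.042, "az": -8}, {"claw": 0, "dx": 0.018, "dy": 0.042, "az": -8}, {"claw": 0, "dx": 0.018, "dy": 0.042}, {"claw": 0, "dx": 0.018, "dy": 0.042}, {"claw": 0, "dx": 0.018, "dy": 0.042}, {"claw": 0, "dx": 0.018, "dy": 0.042}], "newtons": 80}}

```text
schema error: expected keys claw, dx, dy, dz, ax, ay, az
```

{"name": "servo_tool", "arguments": {"series": [{"claw": 0, "dx": 0.018, "dy": 0.042, "dz": 0, "ax": 0, "ay": 0, "az": -8}, {"claw": 0, "dx": 0.018, "dy": 0.042, "dz": 0, "ax": 0, "ay": 0, "az": -8}, {"claw": 0, "dx": 0.018, "dy": 0.042, "dz": 0, "ax": 0, "ay": 0, "az": -8}, {"claw": 0, "dx": 0.018, "dy": 0.042, "dz": 0, "ax": 0, "ay": 0, "az": -8}, {"claw": 0, "dx": 0.018, "dy": 0.042, "dz": 0, "ax": 0, "ay": 0, "az": 0}, {"claw": 0, "dx": 0.018, "dy": 0.042, "dz": 0, "ax": 0, "ay": 0, "az": 0}, {"claw": 0, "dx": 0.018, "dy": 0.042, "dz": 0, "ax": 0, "ay": 0, "az": 0}, {"claw": 0, "dx": 0.018, "dy": 0.042, "dz": 0, "ax": 0, "ay": 0, "az": 0}], "newtons": 80}}

```text
t: 2.05
tool_pos: [0.3735, -0.2669, 0.2316]
ee_rot: [0.003, 0.994, -0.113, -0.0]
ft_force: [1.6, -0.2, 0.3]
finger_gap: -0.0001
```

{"name": "servo_tool", "arguments": {"series": [{"claw": 0, "dx": 0.019, "dy": 0.036, "dz": 0, "ax": 0, "ay": 0, "az": 2}, {"claw": 0, "dx": 0.019, "dy": 0.036, "dz": 0, "ax": 0, "ay": 0, "az": 0}, {"claw": 0, "dx": 0.019, "dy": 0.036, "dz": 0, "ax": 0, "ay": 0, "az": 0}, {"claw": 0, "dx": 0.019, "dy": 0.036, "dz": 0, "ax": 0, "ay": 0, "az": 0}, {"claw": 0, "dx": 0.019, "dy": 0.036, "dz": 0, "ax": 0, "ay": 0, "az": 0}, {"claw": 0, "dx": 0.019, "dy": 0.036, "dz": 0, "ax": 0, "ay": 0, "az": 0}, {"claw": 0, "dx": 0.006, "dy": 0.014, "dz": 0, "ax": 0, "ay": 0, "az": 0}, {"claw": 0, "dx": 0, "dy": 0, "dz": 0, "ax": 0, "ay": 0, "az": 0}]}}

```text
t: 2.85
tool_pos: [0.4995, -0.0189, 0.2347]
ee_rot: [0.002, 0.996, -0.089, 0.004]
ft_force: [1.2, -0.1, 0.1]
finger_gap: 0.0001
```

```bash
python3 - <<'E'
from h import *
s=get_obs(); print(s['tool_pos'],s['ee_rot'])
p,d=snap('side','side1'); c=calibration('side'); print(proj(c,s['tool_pos']))
cv2.imwrite('pics/side1c.png',cv2.resize(p[130:300,220:420],None,fx=4,fy=3.5))
E
```

```text
[ 0.49946959 -0.01894271  0.23473679] [ 0.00204687  0.99598267 -0.08942373  0.00421154]
[np.float64(339.30918350388237), np.float64(198.38443347608307)]
```

View pics/side1c.png

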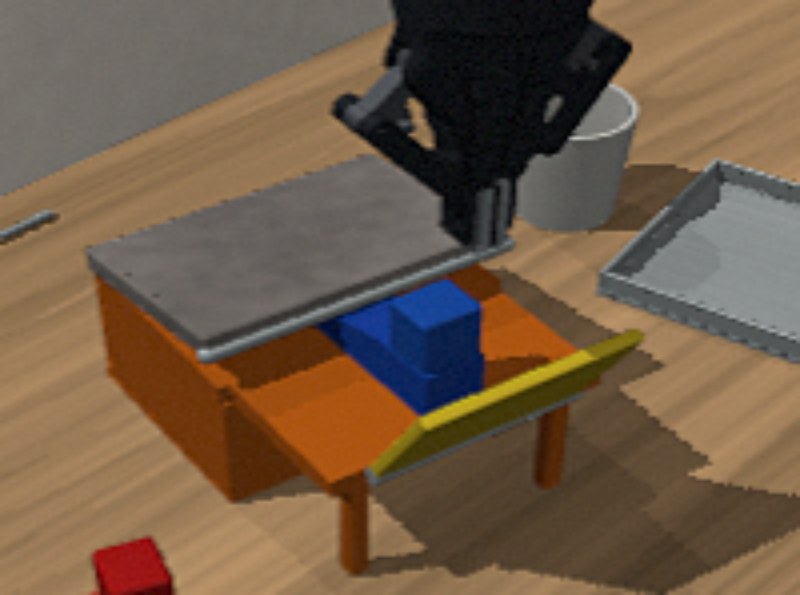

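The side crop shows the shut fingers hovering above and behind the flap, clear of the blue grip block. I'll go down between the flap and the block.

{"name": "servo_tool", "arguments": {"series": [{"claw": 0, "dx": -0.007, "dy": -0.018, "dz": 0, "ax": 0, "ay": 0, "az": 0}, {"claw": 0, "dx": 0, "dy": 0, "dz": -0.02, "ax": 0, "ay": 0, "az": 0}, {"claw": 0, "dx": 0, "dy": 0, "dz": -0.02, "ax": 0, "ay": 0, "az": 0}, {"claw": 0, "dx": 0, "dy": 0, "dz": -0.02, "ax": 0, "ay": 0, "az": 0}, {"claw": 0, "dx": 0, "dy": 0, "dz": -0.008, "ax": 0, "ay": 0, "az": 0}, {"claw": 0, "dx": 0, "dy": 0, "dz": -0.008, "ax": 0, "ay": 0, "az": 0}, {"claw": 0, "dx": 0, "dy": 0, "dz": -0.005, "ax": 0, "ay": 0, "az": 0}, {"claw": 0, "dx": 0, "dy": 0, "dz": 0, "ax": 0, "ay": 0, "az": 0}]}}

```text
t: 3.7
tool_pos: [0.4893, -0.0515, 0.1529]
ee_rot: [0.006, 0.995, -0.099, 0.006]
ft_force: [-0.0, 1.0, 0.8]
finger_gap: 0.0002
```

{"name": "servo_tool", "arguments": {"series": [{"claw": 0, "dx": -0.004, "dy": 0.001, "dz": -0.008, "ax": 0, "ay": 0, "az": 0}, {"claw": 0, "dx": -0.006, "dy": 0.001, "dz": -0.007, "ax": 0, "ay": 0, "az": 0}, {"claw": 0, "dx": -0.005, "dy": 0.001, "dz": -0.006, "ax": 0, "ay": 0, "az": 0}, {"claw": 0, "dx": -0.004, "dy": 0.001, "dz": -0.006, "ax": 0, "ay": 0, "az": 0}, {"claw": 0, "dx": -0.004, "dy": 0.001, "dz": -0.006, "ax": 0, "ay": 0, "az": 0}, {"claw": 0, "dx": -0.003, "dy": 0.001, "dz": -0.006, "ax": 0, "ay": 0, "az": 0}, {"claw": 0, "dx": -0.002, "dy": 0, "dz": -0.006, "ax": 0, "ay": 0, "az": 0}, {"claw": 0, "dx": 0, "dy": 0, "dz": 0, "ax": 0, "ay": 0, "az": 0}]}}

```text
t: 4.5
tool_pos: [0.4749, -0.0464, 0.1181]
ee_rot: [0.006, 0.995, -0.098, 0.024]
ft_force: [0.0, 0.6, 0.1]
finger_gap: -0.0002
```

```bash
python3 - <<'E'
from h import *
s=get_obs(); print(s['tool_pos'],s['ee_rot'],s['ft_force'])
p,d=snap('side','side2')
print([(q['at'],q['conf']) for q in place_of('side','flap_edge')])
cv2.imwrite('pics/side2c.png',cv2.resize(p[130:300,220:420],None,fx=4,fy=3.5))
E
```

```text
[ 0.4748563  -0.0463567   0.11812788] [ 0.00646787  0.99489326 -0.09781151  0.02405133] [0.02393911 0.61101019 0.11612766]
[([0.7379, 0.2946, -0.0007], 0.7), ([0.447, -0.0302, 0.1283], 0.65)]
```

View pics/side2c.png

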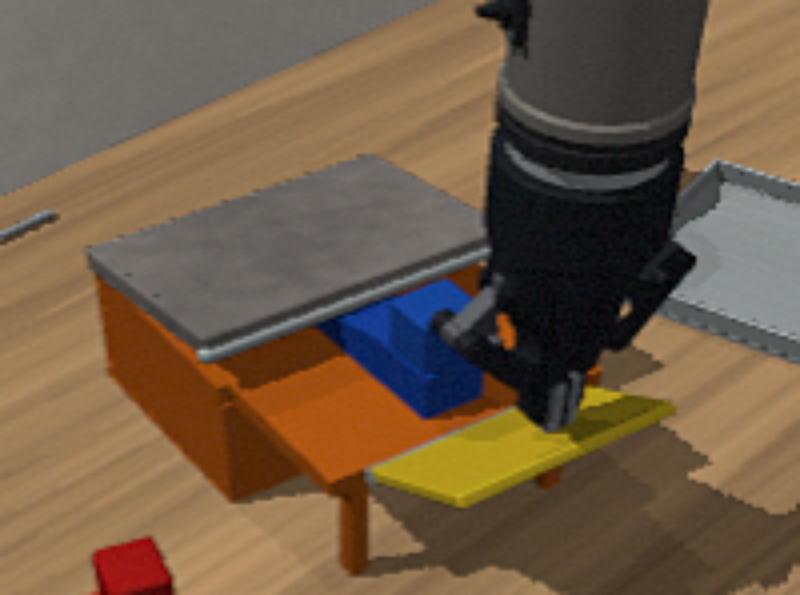

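{"name": "servo_tool", "arguments": {"series": [{"claw": 0, "dx": -0.004, "dy": 0.001, "dz": -0.006, "ax": 0.5, "ay": 1, "az": 0}, {"claw": 0, "dx": -0.004, "dy": 0.001, "dz": -0.006, "ax": 0.5, "ay": 1, "az": 0}, {"claw": 0, "dx": -0.003, "dy": 0.001, "dz": -0.006, "ax": 0, "ay": 1, "az": 0}, {"claw": 0, "dx": -0.002, "dy": 0, "dz": -0.005, "ax": 0, "ay": 0, "az": 0}, {"claw": 0, "dx": -0.001, "dy": 0, "dz": -0.004, "ax": 0, "ay": 0, "az": 0}, {"claw": 0, "dx": 0, "dy": 0, "dz": -0.003, "ax": 0, "ay": 0, "az": 0}, {"claw": 0, "dx": 0, "dy": 0, "dz": 0, "ax": 0, "ay": 0, "az": 0}, {"claw": 0, "dx": 0, "dy": 0, "dz": 0, "ax": 0, "ay": 0, "az": 0}]}}

```text
t: 5.4
tool_pos: [0.4671, -0.0448, 0.0925]
ee_rot: [0.0, 0.995, -0.098, 0.002]
ft_force: [0.1, 0.5, 2.1]
finger_gap: -0.0002
```

```bash
python3 - <<'E'
from h import *
s=get_obs(); print(s['tool_pos'],s['ee_rot'],s['ft_force'])
p,d=snap('side','side3'); c=calibration('side');P=cloud(c,d)
print([(q['at'],q['conf']) for q in place_of('side','flap_edge')])
m=(p[...,2]>120)&(p[...,1]>110)&(p[...,0]<60)&(d>0)&(P[...,2]>.06)
u=np.array([-.982,.191]); q=P[m]; s_=(q[:,:2]-[.518,-.0425])@u; ok=(s_>5)&(s_<75)&(q[:,2]>.06)
print(ok.sum(), np.polyfit(s_[ok],q[ok,2],1))
cv2.imwrite('pics/side3c.png',cv2.resize(p[130:300,220:420],None,fx=4,fy=3.5))
E
```

```text
[ 0.46713487 -0.04475598  0.09254244] [ 4.86381486e-04  9.95182015e-01 -9.80166168e-02  2.29421365e-03] [0.05290211 0.47115554 2.05088334]
[([0.4325, -0.0247, 0.0971], 0.87)]Traceback (most recent call last):
  File "<stdin>", line 7, in <module>
    raise TypeError("expected non-empty vector for x")
TypeError: expected non-empty vector for x
```

{"name": "servo_tool", "arguments": {"series": [{"claw": 0, "dx": -0.004, "dy": 0.001, "dz": -0.002, "ax": 0, "ay": 0, "az": 0}, {"claw": 0, "dx": -0.002, "dy": 0, "dz": -0.003, "ax": 0, "ay": 0, "az": 0}, {"claw": 0, "dx": 0, "dy": 0, "dz": -0.003, "ax": 0, "ay": 0, "az": 0}, {"claw": 0, "dx": 0, "dy": 0, "dz": -0.002, "ax": 0, "ay": 0, "az": 0}, {"claw": 0, "dx": 0, "dy": 0, "dz": 0, "ax": 0, "ay": 0, "az": 0}, {"claw": 0, "dx": 0, "dy": 0, "dz": 0, "ax": 0, "ay": 0, "az": 0}, {"claw": 0, "dx": 0, "dy": 0, "dz": 0, "ax": 0, "ay": 0, "az": 0}, {"claw": 0, "dx": 0, "dy": 0, "dz": 0, "ax": 0, "ay": 0, "az": 0}]}}

```text
t: 6.3
tool_pos: [0.4659, -0.0441, 0.0861]
ee_rot: [0.001, 0.995, -0.098, 0.008]
ft_force: [-0.2, -0.6, 1.9]
finger_gap: 0.0004
```

```bash
python3 - <<'E'
from h import *
s=get_obs(); print(s['tool_pos'],s['ee_rot'],s['ft_force'])
p,d=snap('side','side3'); c=calibration('side');P=cloud(c,d)
cv2.imwrite('pics/side3c.png',cv2.resize(p[130:300,220:420],None,fx=4,fy=3.5))
print([(q['at'],q['conf']) for q in place_of('side','flap_edge')])
print(p[248,345],P[248,345])
h=cv2.cvtColor(p,cv2.COLOR_BGR2HSV)
m=(h[...,0]>22)&(h[...,0]<35)&(h[...,1]>200)&(d>0)
u=np.array([-.982,.191]); q=P[m]; s_=(q[:,:2]-[.518,-.0425])@u; ok=(s_>5)&(s_<75)&(abs(q[:,2]-.09)<.03)
print(m.sum(),ok.sum()); print(np.polyfit(s_[ok],q[ok,2],1))
E
```

```text
[ 0.46594531 -0.04414487  0.08612445] [ 5.34154045e-04  9.95124846e-01 -9.82679461e-02  8.34668496e-03] [-0.22184157 -0.55033554  1.9014929 ]
[([0.4355, -0.026, 0.0802], 0.95)]
[10 12 11] [0.46162446 0.00366918 0.16411344]
1701 0Traceback (most recent call last):
  File "<stdin>", line 10, in <module>
    raise TypeError("expected non-empty vector for x")
TypeError: expected non-empty vector for x
```

View pics/side3c.png

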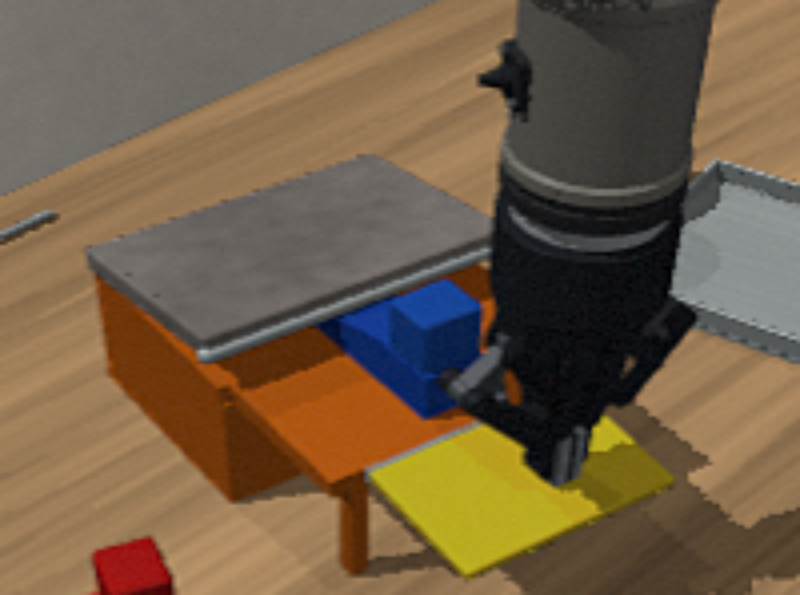

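```bash
cat >> h.py <<'E'
def flapfit(p,P,d,box=(220,300,310,395)):
    h=cv2.cvtColor(p,cv2.COLOR_BGR2HSV); m=(h[...,0]>=24)&(h[...,0]<36)&(h[...,1]>150)&(d>0)
    m=cv2.erode(m.astype(np.uint8),np.ones((3,3)))>0
    mm=np.zeros_like(m); a,b,c_,e=box; mm[a:b,c_:e]=m[a:b,c_:e]
    q=P[mm]; u=np.array([-.982,.191]); s=(q[:,:2]-[.518,-.0425])@u
    ok=(abs(q[:,2]-.09)<.04)&(s>0)&(s<82)
    A=np.c_[s[ok],np.ones(ok.sum())]; 
    k=np.polyfit(s[ok],q[ok,2],1); r=q[ok,2]-np.polyval(k,s[ok]); g=abs(r)<.006
    k=np.polyfit(s[ok][g],q[ok,2][g],1)
    return mm.sum(),g.sum(),k,np.percentile(s[ok],[2,98])
E
python3 - <<'E'
from h import *
p,d=capture('side'); c=calibration('side');P=cloud(c,d)
print(flapfit(p,P,d,(240,300,310,395)))
# deck reference
h=cv2.cvtColor(p,cv2.COLOR_BGR2HSV); print(P[260,340],h[260,340],P[250,300],h[250,300],P[285,335],P[275,320])
E
```

```text
(np.int64(1466), np.int64(1466), array([-0.09252427,  0.08993586]), array([0.01055513, 0.08063018]))
[ 0.49640837 -0.02656663  0.08920654] [ 25 210 187] [0.56717269 0.00791714 0.08959423] [ 13 236 173] [0.46443961 0.02065765 0.08304488] [0.49832882 0.02404471 0.08554781]
```

{"name": "servo_tool", "arguments": {"series": [{"claw": 0.03, "dx": 0, "dy": 0, "dz": 0.03, "ax": 0, "ay": 1, "az": 0}, {"claw": 0.06, "dx": 0, "dy": 0, "dz": 0.04, "ax": 0, "ay": 0, "az": 0}, {"claw": 0.06, "dx": 0, "dy": 0, "dz": 0.04, "ax": 0, "ay": 0, "az": 0}, {"claw": 0.06, "dx": 0, "dy": 0, "dz": 0.03, "ax": 0, "ay": 0, "az": 0}, {"claw": 0.06, "dx": 0, "dy": 0, "dz": 0, "ax": 0, "ay": 0, "az": 0}, {"claw": 0.06, "dx": 0, "dy": 0, "dz": 0, "ax": 0, "ay": 0, "az": 0}, {"claw": 0.06, "dx": 0, "dy": 0, "dz": 0, "ax": 0, "ay": 0, "az": 0}, {"claw": 0.06, "dx": 0, "dy": 0, "dz": 0, "ax": 0, "ay": 0, "az": 0}]}}

```text
t: 7.25
tool_pos: [0.4581, -0.0431, 0.2251]
ee_rot: [0.001, 0.995, -0.098, -0.009]
ft_force: [0.3, 0.4, 0.0]
finger_gap: 0.0601
```

```bash
python3 - <<'E'
from h import *
s=get_obs(); print(s['tool_pos'],s['ee_rot'],s['ft_force'],s['qpos'])
c=calibration('wrist'); p,d=snap('wrist','wrist4'); P=cloud(c,d); print(np.round(c['pose'],3).tolist())
np.savez('pics/w4.npz',p=p,d=d,pose=c['pose'])
for t in ['flap_edge','flap_hinge','wedge_grip','wedge','roof_edge']:
    print(t,[(np.round(q['at'],4).tolist(),round(q['conf'],2)) for q in place_of('wrist',t)])
h=cv2.cvtColor(p,cv2.COLOR_BGR2HSV); 
try: print(flapfit(p,P,d,(0,480,0,640)))
except Exception as e: print(e)
c=calibration('side'); p,d=snap('side','side4');P=cloud(c,d)
print(flapfit(p,P,d,(200,310,300,400)))
print([(q['at'],q['conf']) for q in place_of('side','flap_edge')])
c=calibration('top'); p,d=snap('top','top4');P=cloud(c,d)
try: print(flapfit(p,P,d,(220,320,260,400)))
except Exception as e: print(e)
print([(q['at'],q['conf']) for q in place_of('top','flap_edge')])
E
```

```text
[ 0.45810333 -0.04305363  0.22511369] [ 9.37264800e-04  9.95164613e-01 -9.77788401e-02 -9.26353245e-03] [0.26114967 0.355235   0.01440039] [ 0.31689562  0.08346337 -0.33402016  1.95684167  0.03002416  1.12468344
 -1.7961857 ]
[[-0.193, -0.936, -0.294, 0.531], [-0.981, 0.186, 0.053, -0.058], [0.005, 0.299, -0.954, 0.366], [0.0, 0.0, 0.0, 1.0]]
flap_edge [([0.4384, -0.0275, 0.0815], 0.68)]
flap_hinge [([0.5145, -0.0457, 0.0916], 0.72)]
wedge_grip [([0.5695, 0.1237, 0.062], 0.95), ([0.3212, -0.2149, 0.0644], 0.91), ([0.543, -0.0449, 0.1511], 0.56), ([0.6012, -0.0584, 0.0919], 0.51)]
wedge [([0.5903, 0.1711, -0.003], 0.89), ([0.3048, -0.1651, -0.0033], 0.62), ([0.602, -0.0585, 0.0912], 0.58)]
roof_edge []
(np.int64(14592), np.int64(14592), array([-0.09338094,  0.08936384]), array([0.0074125 , 0.07857249]))
(np.int64(1864), np.int64(1864), array([-0.09275789,  0.09000615]), array([0.01000684, 0.0803518 ]))
[([0.4383, -0.0273, 0.0825], 0.97)]
expected non-empty vector for x
[]
```

View pics/wrist4.png

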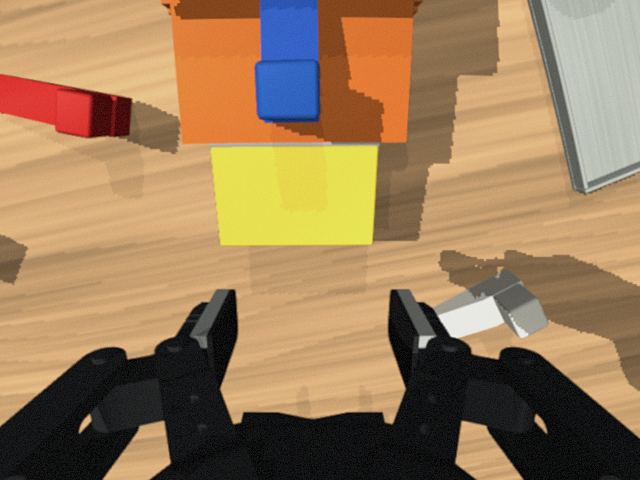

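The wrist view shows the flap folded down (yellow, around (295,195)) and the blue grip block at (288,90). Both cameras put the flap at about -0.093 rad. I'll check the deck slope as a reference and fit the block.

```bash
python3 - <<'E'
from h import *
z=np.load('pics/w4.npz'); p,d=z['p'],z['d']; c=calibration('wrist'); c['pose']=z['pose']; P=cloud(c,d)
h=cv2.cvtColor(p,cv2.COLOR_BGR2HSV)
m=(h[...,0]>=8)&(h[...,0]<17)&(h[...,1]>190)&(d>0)&(abs(P[...,2]-.09)<.01); m[:,:170]=0;m[:,420:]=0
m=cv2.erode(m.astype(np.uint8),np.ones((3,3)))>0
q=P[m]; A=np.c_[q-[.55,-.05,0]]; A=np.c_[A[:,:2],np.ones(len(q))]; print('deck',m.sum(),np.linalg.lstsq(A,q[:,2],rcond=None)[0])
b=(h[...,0]>105)&(h[...,0]<125)&(h[...,1]>150)&(d>0)
t=b&(P[...,2]>.149); q=P[t]; R=cv2.minAreaRect((q[:,:2]*1000).astype(np.float32)); print('block',R,np.median(q[:,2]))
R=cv2.minAreaRect((P[b][:,:2]*1000).astype(np.float32)); print('wedge',R)
h2=b.copy(); pts=np.argwhere(b&(P[...,2]<.135)&(P[...,2]>.10)); 
l=[];rr=[]
for v in range(0,60):
    us=np.where(b[v])[0]
    if len(us)>20: l.append(P[v,us[1]]); rr.append(P[v,us[-2]])
for e in (l,rr):
    e=np.array(e); e=e[e[:,2]>.1]; k=np.polyfit(e[:,0],e[:,1],1); print('edge yaw',np.degrees(np.arctan(k[0])),len(e))
E
```

```text
deck 7096 [-0.0017417  -0.00080014  0.08918833]
block ((503.40216064453125, -53.93389129638672), (127.75871276855469, 112.33760070800781), 78.5029067993164) 0.1532944891825965
wedge ((522.2716064453125, -57.77191162109375), (127.75871276855469, 150.8490447998047), 78.5029067993164)
edge yaw -9.677674747315303 60
edge yaw -9.88325934135113 60
```

```bash
python3 - <<'E'
from h import *
z=np.load('pics/w4.npz'); p,d=z['p'],z['d']; c=calibration('wrist'); c['pose']=z['pose']; P=cloud(c,d)
h=cv2.cvtColor(p,cv2.COLOR_BGR2HSV)
b=(h[...,0]>105)&(h[...,0]<125)&(h[...,1]>150)&(d>0); b[140:]=0;b[:,:240]=0;b[:,340:]=0
t=b&(abs(P[...,2]-.1535)<.004); t=cv2.morphologyEx(t.astype(np.uint8),cv2.MORPH_OPEN,np.ones((3,3)))>0
R=cv2.minAreaRect((P[t][:,:2]*1000).astype(np.float32)); print('block',t.sum(),R,P[t].mean(0))
E
```

```text
block 3664 ((546.2535400390625, -48.64857482910156), (32.47478103637695, 30.212196350097656), 78.9126205444336) [ 0.54617146 -0.04896895  0.15298686]
```

{"name": "servo_tool", "arguments": {"series": [{"claw": 0.062, "dx": 0.03, "dy": -0.002, "dz": 0, "ax": 0, "ay": -1, "az": 0}, {"claw": 0.062, "dx": 0.03, "dy": -0.002, "dz": 0, "ax": 0, "ay": 0, "az": 0}, {"claw": 0.062, "dx": 0.024, "dy": -0.001, "dz": 0, "ax": 0, "ay": 0, "az": 1}, {"claw": 0.062, "dx": 0.004, "dy": 0, "dz": -0.02, "ax": 0, "ay": 0, "az": 0}, {"claw": 0.062, "dx": 0, "dy": 0, "dz": -0.025, "ax": 0, "ay": 0, "az": 0}, {"claw": 0.062, "dx": 0, "dy": 0, "dz": -0.015, "ax": 0, "ay": 0, "az": 0}, {"claw": 0.062, "dx": 0, "dy": 0, "dz": 0, "ax": 0, "ay": 0, "az": 0}, {"claw": 0.062, "dx": 0, "dy": 0, "dz": 0, "ax": 0, "ay": 0, "az": 0}]}}

```text
t: 8.55
tool_pos: [0.5519, -0.0487, 0.1657]
ee_rot: [0.0, 0.996, -0.089, 0.003]
ft_force: [0.6, -0.3, 0.7]
finger_gap: 0.0623
```

{"name": "servo_tool", "arguments": {"series": [{"claw": 0.062, "dx": -0.005, "dy": 0.001, "dz": 0, "ax": 0, "ay": 0, "az": 0}, {"claw": 0.062, "dx": 0, "dy": 0, "dz": -0.015, "ax": 0, "ay": 0, "az": 0}, {"claw": 0.062, "dx": 0, "dy": 0, "dz": -0.015, "ax": 0, "ay": 0, "az": 0}, {"claw": 0.062, "dx": 0, "dy": 0, "dz": -0.012, "ax": 0, "ay": 0, "az": 0}, {"claw": 0.062, "dx": 0, "dy": 0, "dz": -0.005, "ax": 0, "ay": 0, "az": 0}, {"claw": 0.062, "dx": 0, "dy": 0, "dz": 0, "ax": 0, "ay": 0, "az": 0}, {"claw": 0.062, "dx": 0, "dy": 0, "dz": 0, "ax": 0, "ay": 0, "az": 0}, {"claw": 0.062, "dx": 0, "dy": 0, "dz": 0, "ax": 0, "ay": 0, "az": 0}]}}

```text
t: 9.35
tool_pos: [0.5498, -0.0477, 0.1243]
ee_rot: [0.0, 0.996, -0.09, 0.009]
ft_force: [-0.6, 0.5, -0.4]
finger_gap: 0.0623
```

```bash
python3 - <<'E'
from h import *
s=get_obs(); print(s['tool_pos'],s['ee_rot'],s['ft_force'])
p,d=snap('side','side5'); a=p[110:280,220:420]
p,d=snap('wrist','wrist5')
cv2.imwrite('pics/c5.png',np.hstack([cv2.resize(a,(400,340)),cv2.resize(p,(400,300))[:300].copy() if False else cv2.resize(p,(400,340))]))
E
```

```text
[ 0.54975645 -0.0476531   0.12429121] [ 4.18983461e-04  9.95941591e-01 -8.95600321e-02  8.89788856e-03] [-0.5974454   0.53102484 -0.42006674]
```

View pics/c5.png

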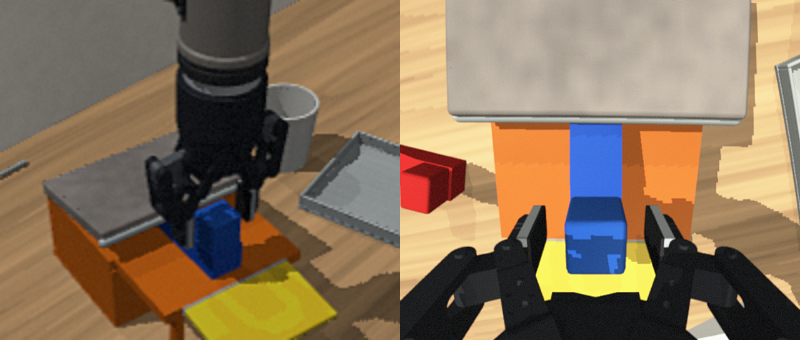

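The fingers straddle the block evenly (wrist view, about (597,235)). I'll lower slightly and close.

{"name": "servo_tool", "arguments": {"series": [{"claw": 0.062, "dx": -0.003, "dy": 0, "dz": -0.004, "ax": 0, "ay": 1, "az": 0}, {"claw": 0.062, "dx": 0, "dy": 0, "dz": -0.003, "ax": 0, "ay": 0, "az": 0}, {"claw": 0.05, "dx": 0, "dy": 0, "dz": 0, "ax": 0, "ay": 0, "az": 0}, {"claw": 0.04, "dx": 0, "dy": 0, "dz": 0, "ax": 0, "ay": 0, "az": 0}, {"claw": 0.02, "dx": 0, "dy": 0, "dz": 0, "ax": 0, "ay": 0, "az": 0}, {"claw": 0.02, "dx": 0, "dy": 0, "dz": 0, "ax": 0, "ay": 0, "az": 0}, {"claw": 0.02, "dx": 0, "dy": 0, "dz": 0, "ax": 0, "ay": 0, "az": 0}, {"claw": 0.02, "dx": 0, "dy": 0, "dz": 0, "ax": 0, "ay": 0, "az": 0}], "newtons": 90}}

```text
t: 10.25
tool_pos: [0.5469, -0.0475, 0.1173]
ee_rot: [0.001, 0.996, -0.09, -0.0]
ft_force: [-0.2, 0.3, 0.2]
finger_gap: 0.0331
```

{"name": "servo_tool", "arguments": {"series": [{"claw": 0.02, "dx": -0.002, "dy": 0, "dz": 0, "ax": 0, "ay": 0, "az": 0}, {"claw": 0.02, "dx": -0.003, "dy": 0.0005, "dz": 0, "ax": 0, "ay": 0, "az": 0}, {"claw": 0.02, "dx": -0.004, "dy": 0.0007, "dz": 0, "ax": 0, "ay": 0, "az": 0}, {"claw": 0.02, "dx": -0.004, "dy": 0.0007, "dz": 0, "ax": 0, "ay": 0, "az": 0}, {"claw": 0.02, "dx": -0.004, "dy": 0.0007, "dz": 0, "ax": 0, "ay": 0, "az": 0}, {"claw": 0.02, "dx": -0.004, "dy": 0.0007, "dz": 0, "ax": 0, "ay": 0, "az": 0}, {"claw": 0.02, "dx": -0.002, "dy": 0, "dz": 0, "ax": 0, "ay": 0, "az": 0}, {"claw": 0.02, "dx": 0, "dy": 0, "dz": 0, "ax": 0, "ay": 0, "az": 0}], "newtons": 90}}

```text
t: 11.05
tool_pos: [0.5249, -0.0445, 0.1173]
ee_rot: [0.001, 0.996, -0.09, 0.003]
ft_force: [3.7, -0.8, -3.5]
finger_gap: 0.033
```

```bash
python3 - <<'E'
from h import *
p,d=snap('side','side6'); a=p[110:280,220:420]
p,d=snap('wrist','wrist6')
cv2.imwrite('pics/c6.png',np.hstack([cv2.resize(a,(400,340)),cv2.resize(p,(400,340))]))
E
```

```text
(no output)
```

View pics/c6.png

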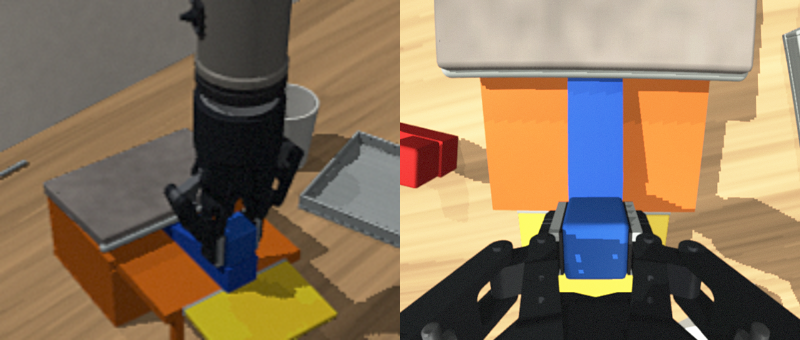

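{"name": "servo_tool", "arguments": {"series": [{"claw": 0.02, "dx": -0.002, "dy": 0.0003, "dz": 0, "ax": 0, "ay": 0, "az": 0}, {"claw": 0.02, "dx": -0.003, "dy": 0.0005, "dz": 0, "ax": 0, "ay": 0, "az": 0}, {"claw": 0.02, "dx": -0.004, "dy": 0.0007, "dz": 0, "ax": 0, "ay": 0, "az": 0}, {"claw": 0.02, "dx": -0.004, "dy": 0.0007, "dz": 0, "ax": 0, "ay": 0, "az": 0}, {"claw": 0.02, "dx": -0.004, "dy": 0.0007, "dz": 0, "ax": 0, "ay": 0, "az": 0}, {"claw": 0.02, "dx": -0.004, "dy": 0.0007, "dz": 0, "ax": 0, "ay": 0, "az": 0}, {"claw": 0.02, "dx": -0.002, "dy": 0.0003, "dz": 0, "ax": 0, "ay": 0, "az": 0}, {"claw": 0.02, "dx": 0, "dy": 0, "dz": 0, "ax": 0, "ay": 0, "az": 0}], "newtons": 90}}

```text
t: 11.95
tool_pos: [0.4999, -0.0404, 0.1173]
ee_rot: [0.001, 0.996, -0.09, 0.003]
ft_force: [4.5, -0.5, -3.4]
finger_gap: 0.0327
```

The wrist view shows the wedge coming out straight in the grip, and the roof sinking with it. I'll continue.

{"name": "servo_tool", "arguments": {"series": [{"claw": 0.02, "dx": -0.002, "dy": 0.0003, "dz": 0, "ax": 0, "ay": 0, "az": 0}, {"claw": 0.02, "dx": -0.003, "dy": 0.0005, "dz": 0, "ax": 0, "ay": 0, "az": 0}, {"claw": 0.02, "dx": -0.003, "dy": 0.0006, "dz": 0, "ax": 0, "ay": 0, "az": 0}, {"claw": 0.02, "dx": -0.003, "dy": 0.0006, "dz": 0, "ax": 0, "ay": 0, "az": 0}, {"claw": 0.02, "dx": -0.003, "dy": 0.0006, "dz": 0, "ax": 0, "ay": 0, "az": 0}, {"claw": 0.02, "dx": -0.003, "dy": 0.0006, "dz": 0, "ax": 0, "ay": 0, "az": 0}, {"claw": 0.02, "dx": -0.002, "dy": 0.0003, "dz": 0, "ax": 0, "ay": 0, "az": 0}, {"claw": 0.02, "dx": 0, "dy": 0, "dz": 0, "ax": 0, "ay": 0, "az": 0}], "newtons": 90}}

```text
t: 12.75
tool_pos: [0.4775, -0.0365, 0.1172]
ee_rot: [0.001, 0.996, -0.09, 0.001]
ft_force: [-0.1, 0.1, -1.1]
finger_gap: 0.033
```

{"name": "servo_tool", "arguments": {"series": [{"claw": 0.02, "dx": -0.003, "dy": 0.0005, "dz": 0, "ax": 0, "ay": 0, "az": 0}, {"claw": 0.02, "dx": -0.003, "dy": 0.0005, "dz": 0, "ax": 0, "ay": 0, "az": 0}, {"claw": 0.02, "dx": -0.003, "dy": 0.0006, "dz": 0, "ax": 0, "ay": 0, "az": 0}, {"claw": 0.02, "dx": -0.003, "dy": 0.0006, "dz": 0, "ax": 0, "ay": 0, "az": 0}, {"claw": 0.02, "dx": -0.003, "dy": 0.0006, "dz": 0, "ax": 0, "ay": 0, "az": 0}, {"claw": 0.02, "dx": -0.003, "dy": 0.0006, "dz": 0, "ax": 0, "ay": 0, "az": 0}, {"claw": 0.02, "dx": -0.003, "dy": 0.0005, "dz": 0, "ax": 0, "ay": 0, "az": 0}, {"claw": 0.02, "dx": 0, "dy": 0, "dz": 0, "ax": 0, "ay": 0, "az": 0}], "newtons": 90}}

```text
t: 13.55
tool_pos: [0.4533, -0.0318, 0.1173]
ee_rot: [0.001, 0.996, -0.09, 0.0]
ft_force: [-0.4, 0.2, 0.1]
finger_gap: 0.0329
```

```bash
python3 - <<'E'
from h import *
s=get_obs(); print(s['tool_pos'],s['ee_rot'],s['ft_force'])
p,d=snap('side','side7'); a=p[110:280,220:420]; c=calibration('side'); P=cloud(c,d)
p2,d2=snap('wrist','wrist7')
cv2.imwrite('pics/c7.png',np.hstack([cv2.resize(a,(400,340)),cv2.resize(p2,(400,340))]))
E
```

```text
[ 0.45327246 -0.03182058  0.1172555 ] [ 1.34453209e-03  9.95978945e-01 -8.95773609e-02  1.74475996e-04] [-0.3989599   0.18143989  0.0604783 ]
```

View pics/c7.png

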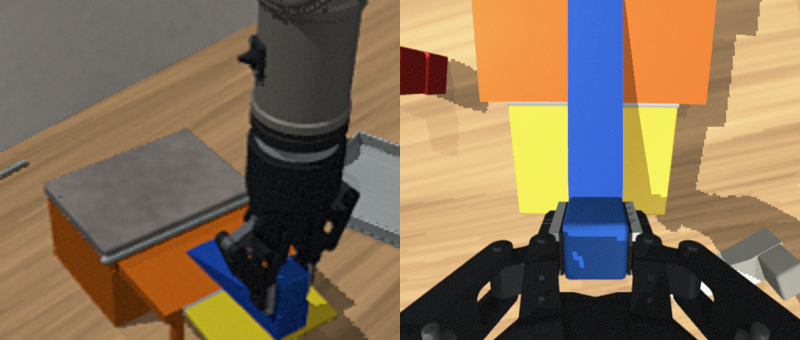

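The wedge is out, the roof looks shut, and the tool force is about zero. Now I'll lift gently and carry.

{"name": "servo_tool", "arguments": {"series": [{"claw": 0.02, "dx": -0.002, "dy": 0, "dz": 0.004, "ax": 0, "ay": 0, "az": 0}, {"claw": 0.02, "dx": 0, "dy": 0, "dz": 0.01, "ax": 0, "ay": 0, "az": 0}, {"claw": 0.02, "dx": 0, "dy": 0, "dz": 0.015, "ax": 0, "ay": 0, "az": 0}, {"claw": 0.02, "dx": 0, "dy": 0, "dz": 0.015, "ax": 0, "ay": 0, "az": 0}, {"claw": 0.02, "dx": 0, "dy": 0, "dz": 0.015, "ax": 0, "ay": 0, "az": 0}, {"claw": 0.02, "dx": 0, "dy": -0.01, "dz": 0.01, "ax": 0, "ay": 0, "az": 0}, {"claw": 0.02, "dx": 0, "dy": -0.02, "dz": 0, "ax": 0, "ay": 0, "az": 3}, {"claw": 0.02, "dx": 0, "dy": -0.025, "dz": 0, "ax": 0, "ay": 0, "az": 3}], "newtons": 90}}

```text
t: 14.45
tool_pos: [0.4516, -0.0861, 0.1927]
ee_rot: [0.001, 0.999, -0.032, 0.001]
ft_force: [0.2, -0.4, 0.2]
finger_gap: 0.0331
```

```bash
python3 - <<'E'
from h import *
s=get_obs(); print(s['tool_pos'],s['ee_rot'],s['ft_force'])
p,d=snap('side','side8'); c=calibration('side'); P=cloud(c,d)
print(flapfit(p,P,d,(200,310,300,400)))
t=outline_of('side','roof_edge')
for o in t[:2]:
    m=cv2.erode(o['mask'].astype(np.uint8),np.ones((5,5)))>0; q=P[m&(d>0)]; q=q[q[:,2]>.09]; A=np.c_[q[:,:2]-[.68,-.08],np.ones(len(q))]; print('roof',o['conf'],len(q),np.linalg.lstsq(A,q[:,2],rcond=None)[0])
print(get_obs()['t'])
cv2.imwrite('pics/c8.png',p)
E
```

```text
[ 0.45158187 -0.0861159   0.1926947 ] [ 0.00108658  0.99949335 -0.03179289  0.00103793] [ 0.19567518 -0.35463372  0.19402533]
(np.int64(1885), np.int64(1885), array([-0.09433983,  0.09005556]), array([0.01000526, 0.0801764 ]))
roof 0.64 3088 [ 0.01588578 -0.00406532  0.10758653]
14.55
```

View pics/c8.png

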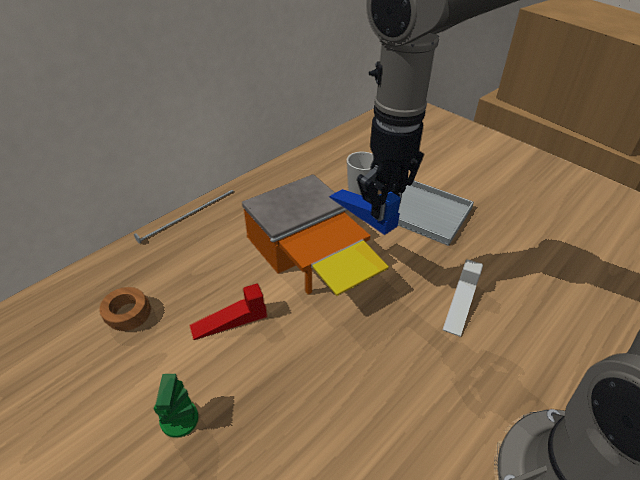

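The roof is shut (top at 0.108 m) and the flap is unchanged at -0.094. The wedge is held level. Carrying it to the tray.

{"name": "servo_tool", "arguments": {"series": [{"claw": 0.02, "dx": 0.003, "dy": -0.035, "dz": 0, "ax": 0, "ay": 0, "az": 2.5}, {"claw": 0.02, "dx": 0.003, "dy": -0.035, "dz": 0, "ax": 0, "ay": 0, "az": 2.5}, {"claw": 0.02, "dx": 0.003, "dy": -0.035, "dz": 0, "ax": 0, "ay": 0, "az": 2.5}, {"claw": 0.02, "dx": 0.003, "dy": -0.035, "dz": 0, "ax": 0, "ay": 0, "az": 2.5}, {"claw": 0.02, "dx": 0.003, "dy": -0.035, "dz": 0, "ax": 0, "ay": 0, "az": 2}, {"claw": 0.02, "dx": 0.003, "dy": -0.03, "dz": 0, "ax": 0, "ay": 0, "az": 2}, {"claw": 0.02, "dx": 0.003, "dy": -0.025, "dz": 0, "ax": 0, "ay": 0, "az": 0}, {"claw": 0.02, "dx": 0.003, "dy": -0.01, "dz": 0, "ax": 0, "ay": 0, "az": 0}], "newtons": 90}}

```text
t: 15.35
tool_pos: [0.4731, -0.3393, 0.1941]
ee_rot: [0.001, 0.996, 0.09, 0.001]
ft_force: [0.0, -0.2, -1.6]
finger_gap: 0.0332
```

```bash
python3 - <<'E'
from h import *
s=get_obs(); print(s['tool_pos'],s['ee_rot'],s['ft_force'])
c=calibration('wrist'); p2,d2=snap('wrist','wrist9'); P=cloud(c,d2)
h=cv2.cvtColor(p2,cv2.COLOR_BGR2HSV); b=(h[...,0]>105)&(h[...,0]<125)&(h[...,1]>150)&(d2>0); b=cv2.morphologyEx(b.astype(np.uint8),cv2.MORPH_OPEN,np.ones((5,5)))>0
q=P[b&(P[...,2]>.15)]; R=cv2.minAreaRect((q[:,:2]*1000).astype(np.float32)); print('wedge',R)
for t in ['wedge','tray']: print(t,[(np.round(x['at'],3),round(x['conf'],2)) for x in place_of('wrist',t)])
for o in outline_of('wrist','tray')[:1]:
    q=P[o['mask']&(d2>0)]; q=q[q[:,2]<.03]; print('tray',o['conf'],len(q),cv2.minAreaRect((q[:,:2]*1000).astype(np.float32)))
print([(np.round(x['at'],3),round(x['conf'],2)) for x in [1] and (capture('top') and place_of('top','tray'))])
for o in outline_of('top','wedge')[:3]:
    print(o['conf'],np.argwhere(o['mask']).mean(0))
E
```

```text
[ 0.47308497 -0.33927923  0.19411718] [1.45548180e-03 9.95903440e-01 9.04088844e-02 6.72675114e-04] [ 0.04560567 -0.2369814  -1.554918  ]
wedge ((524.3703002929688, -331.14166259765625), (132.9743194580078, 34.16404724121094), 10.371084213256836)
wedge [(array([ 0.305, -0.164, -0.002]), 0.85), (array([ 0.528, -0.331,  0.168]), 0.81)]
tray []
tray 0.65 27016 ((527.7393188476562, -358.4683837890625), (212.55270385742188, 170.871337890625), 11.755366325378418)
[(array([ 0.528, -0.357,  0.   ]), 0.91)]
0.78 [359.78614458 390.70858434]
0.74 [236.47478666 485.91776571]
0.57 [220.65907099 226.76950044]
```

View pics/wrist9.png

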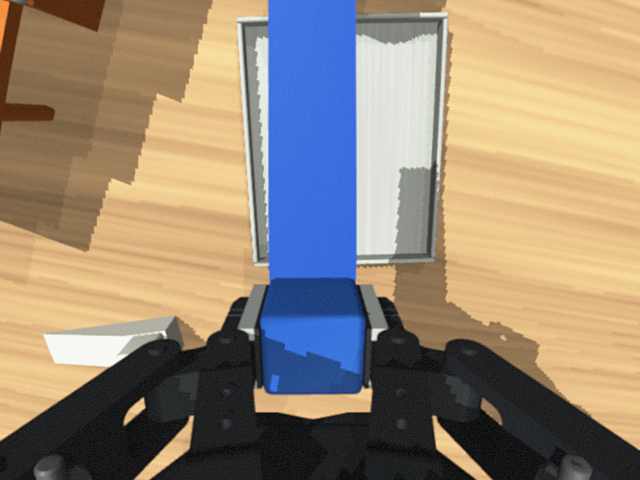

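The wedge is level and aligned with the tray, but about 28 mm left of centre. I'll correct that and lower it.

{"name": "servo_tool", "arguments": {"series": [{"claw": 0.02, "dx": 0.002, "dy": -0.015, "dz": 0, "ax": 0, "ay": 0, "az": 1}, {"claw": 0.02, "dx": 0.001, "dy": -0.012, "dz": -0.015, "ax": 0, "ay": 0, "az": 0.5}, {"claw": 0.02, "dx": 0, "dy": 0, "dz": -0.025, "ax": 0, "ay": 0, "az": 0}, {"claw": 0.02, "dx": 0, "dy": 0, "dz": -0.03, "ax": 0, "ay": 0, "az": 0}, {"claw": 0.02, "dx": 0, "dy": 0, "dz": -0.025, "ax": 0, "ay": 0, "az": 0}, {"claw": 0.02, "dx": 0, "dy": 0, "dz": -0.015, "ax": 0, "ay": 0, "az": 0}, {"claw": 0.02, "dx": 0, "dy": 0, "dz": -0.01, "ax": 0, "ay": 0, "az": 0}, {"claw": 0.02, "dx": 0, "dy": 0, "dz": 0, "ax": 0, "ay": 0, "az": 0}], "newtons": 90}}

```text
t: 16.5
tool_pos: [0.4772, -0.355, 0.0662]
ee_rot: [-0.001, 0.994, 0.112, 0.001]
ft_force: [-0.0, 0.3, -2.0]
finger_gap: 0.0329
```

{"name": "servo_tool", "arguments": {"series": [{"claw": 0.02, "dx": 0, "dy": -0.007, "dz": 0, "ax": 0, "ay": 0, "az": 0}, {"claw": 0.02, "dx": 0, "dy": -0.006, "dz": 0, "ax": 0, "ay": 0, "az": 0}, {"claw": 0.02, "dx": 0, "dy": 0, "dz": -0.012, "ax": 0, "ay": 0, "az": 0}, {"claw": 0.02, "dx": 0, "dy": 0, "dz": -0.01, "ax": 0, "ay": 0, "az": 0}, {"claw": 0.02, "dx": 0, "dy": 0, "dz": -0.006, "ax": 0, "ay": 0, "az": 0}, {"claw": 0.02, "dx": 0, "dy": 0, "dz": -0.003, "ax": 0, "ay": 0, "az": 0}, {"claw": 0.02, "dx": 0, "dy": 0, "dz": 0, "ax": 0, "ay": 0, "az": 0}, {"claw": 0.02, "dx": 0, "dy": 0, "dz": 0, "ax": 0, "ay": 0, "az": 0}], "newtons": 90}}

```text
t: 17.3
tool_pos: [0.479, -0.3704, 0.0349]
ee_rot: [0.0, 0.994, 0.112, 0.003]
ft_force: [-1.2, 0.2, -0.7]
finger_gap: 0.0327
```

{"name": "servo_tool", "arguments": {"series": [{"claw": 0.02, "dx": 0, "dy": 0, "dz": -0.002, "ax": 0, "ay": 0, "az": 0}, {"claw": 0.02, "dx": 0, "dy": 0, "dz": -0.002, "ax": 0, "ay": 0, "az": 0}, {"claw": 0.02, "dx": 0, "dy": 0, "dz": -0.001, "ax": 0, "ay": 0, "az": 0}, {"claw": 0.02, "dx": 0, "dy": 0, "dz": 0, "ax": 0, "ay": 0, "az": 0}, {"claw": 0.02, "dx": 0, "dy": 0, "dz": 0, "ax": 0, "ay": 0, "az": 0}, {"claw": 0.02, "dx": 0, "dy": 0, "dz": 0, "ax": 0, "ay": 0, "az": 0}, {"claw": 0.02, "dx": 0, "dy": 0, "dz": 0, "ax": 0, "ay": 0, "az": 0}, {"claw": 0.02, "dx": 0, "dy": 0, "dz": 0, "ax": 0, "ay": 0, "az": 0}], "newtons": 90}}

```text
t: 18.1
tool_pos: [0.48, -0.3707, 0.0316]
ee_rot: [0.001, 0.994, 0.112, 0.003]
ft_force: [0.1, 0.5, -1.5]
finger_gap: 0.0329
```

```bash
python3 - <<'E'
from h import *
s=get_obs(); print(s['tool_pos'],s['ee_rot'],s['ft_force'])
p,d=snap('side','side10'); a=p[130:280,350:520]
p2,d2=snap('wrist','wrist10')
cv2.imwrite('pics/c10.png',np.hstack([cv2.resize(a,(400,340)),cv2.resize(p2,(400,340))]))
E
```

```text
[ 0.48003346 -0.37068168  0.03159791] [0.00122801 0.99372139 0.11182398 0.00342027] [ 0.12116327  0.52262075 -1.45386793]
```

View pics/c10.png

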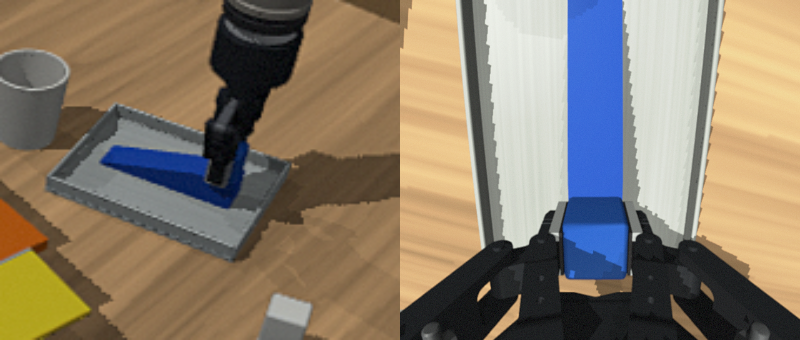

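The wedge is inside the tray (wrist view, about (597,140)), but its weight still hangs on the tool (-1.5 N). I'll lower a touch more.

{"name": "servo_tool", "arguments": {"series": [{"claw": 0.02, "dx": 0, "dy": 0, "dz": -0.0015, "ax": 0, "ay": 0, "az": 0}, {"claw": 0.02, "dx": 0, "dy": 0, "dz": -0.001, "ax": 0, "ay": 0, "az": 0}, {"claw": 0.02, "dx": 0, "dy": 0, "dz": 0, "ax": 0, "ay": 0, "az": 0}, {"claw": 0.02, "dx": 0, "dy": 0, "dz": 0, "ax": 0, "ay": 0, "az": 0}, {"claw": 0.02, "dx": 0, "dy": 0, "dz": 0, "ax": 0, "ay": 0, "az": 0}, {"claw": 0.02, "dx": 0, "dy": 0, "dz": 0, "ax": 0, "ay": 0, "az": 0}, {"claw": 0.02, "dx": 0, "dy": 0, "dz": 0, "ax": 0, "ay": 0, "az": 0}, {"claw": 0.02, "dx": 0, "dy": 0, "dz": 0, "ax": 0, "ay": 0, "az": 0}], "newtons": 90}}

```text
t: 19.0
tool_pos: [0.4804, -0.3709, 0.0314]
ee_rot: [0.001, 0.994, 0.112, 0.003]
ft_force: [0.1, -0.3, -0.1]
finger_gap: 0.0326
```

Contact with the floor: it stopped and the load is gone. Release and withdraw.

{"name": "servo_tool", "arguments": {"series": [{"claw": 0.04, "dx": 0, "dy": 0, "dz": 0, "ax": 0, "ay": 0, "az": 0}, {"claw": 0.055, "dx": 0, "dy": 0, "dz": 0, "ax": 0, "ay": 0, "az": 0}, {"claw": 0.062, "dx": 0, "dy": 0, "dz": 0, "ax": 0, "ay": 0, "az": 0}, {"claw": 0.062, "dx": 0, "dy": 0, "dz": 0, "ax": 0, "ay": 0, "az": 0}, {"claw": 0.062, "dx": 0, "dy": 0, "dz": 0.02, "ax": 0, "ay": 0, "az": 0}, {"claw": 0.062, "dx": 0, "dy": 0, "dz": 0.03, "ax": 0, "ay": 0, "az": 0}, {"claw": 0.062, "dx": 0, "dy": 0, "dz": 0.04, "ax": 0, "ay": 0, "az": 0}, {"claw": 0.062, "dx": 0, "dy": 0, "dz": 0.04, "ax": 0, "ay": 0, "az": 0}], "newtons": 30}}

```text
t: 19.8
tool_pos: [0.4759, -0.3676, 0.1584]
ee_rot: [-0.004, 0.994, 0.112, -0.002]
ft_force: [0.4, -0.8, 0.7]
finger_gap: 0.0619
```

{"name": "servo_tool", "arguments": {"series": [{"claw": 0.062, "dx": -0.01, "dy": 0, "dz": 0.04, "ax": 0, "ay": 0, "az": 0}, {"claw": 0.062, "dx": -0.01, "dy": 0, "dz": 0.03, "ax": 0, "ay": 0, "az": 0}, {"claw": 0.062, "dx": 0, "dy": 0, "dz": 0.0, "ax": 0, "ay": 0, "az": 0}, {"claw": 0.062, "dx": 0, "dy": 0, "dz": 0.0, "ax": 0, "ay": 0, "az": 0}, {"claw": 0.062, "dx": 0, "dy": 0, "dz": 0, "ax": 0, "ay": 0, "az": 0}, {"claw": 0.062, "dx": 0, "dy": 0, "dz": 0, "ax": 0, "ay": 0, "az": 0}, {"claw": 0.062, "dx": 0, "dy": 0, "dz": 0, "ax": 0, "ay": 0, "az": 0}, {"claw": 0.062, "dx": 0, "dy": 0, "dz": 0, "ax": 0, "ay": 0, "az": 0}]}}

```text
t: 20.6
tool_pos: [0.4574, -0.3676, 0.2338]
ee_rot: [-0.002, 0.994, 0.113, 0.001]
ft_force: [0.2, 0.7, 0.2]
finger_gap: 0.0618
```

```bash
python3 - <<'E'
from h import *
s=get_obs(); print(s['t'],s['tool_pos'],s['ft_force'],abs(s['dq']).max())
c=calibration('wrist'); p2,d2=snap('wrist','wrist11'); P=cloud(c,d2)
h=cv2.cvtColor(p2,cv2.COLOR_BGR2HSV); b=(h[...,0]>105)&(h[...,0]<125)&(h[...,1]>150)&(d2>0); b=cv2.morphologyEx(b.astype(np.uint8),cv2.MORPH_OPEN,np.ones((5,5)))>0
q=P[b]; print('wedge',cv2.minAreaRect((q[:,:2]*1000).astype(np.float32)),np.percentile(q[:,2],[1,50,99]))
print([(np.round(x['at'],3),round(x['conf'],2)) for x in place_of('wrist','wedge')])
p,d=snap('side','side11'); c=calibration('side'); P=cloud(c,d)
print('flap',flapfit(p,P,d,(200,310,300,400)))
for t in ['wedge','cup','twist_toy','ring_a','flap_edge']: print(t,[(np.round(x['at'],3),round(x['conf'],2)) for x in place_of('side',t)][:3])
for o in outline_of('side','roof_edge')[:1]:
    m=cv2.erode(o['mask'].astype(np.uint8),np.ones((5,5)))>0; q=P[m&(d>0)]; q=q[q[:,2]>.09]; A=np.c_[q[:,:2]-[.68,-.08],np.ones(len(q))]; print('roof',len(q),np.linalg.lstsq(A,q[:,2],rcond=None)[0])
cv2.imwrite('pics/c11.png',np.hstack([cv2.resize(p,(400,300)),cv2.resize(p2,(400,300))]))
E
```

```text
20.6 [ 0.45736392 -0.36758709  0.23382951] [0.24601248 0.70186965 0.22081266] 0.011250978354370899
wedge ((532.6669921875, -360.76910400390625), (135.83123779296875, 32.01437759399414), 12.927717208862305) [0.00656365 0.02586486 0.06829295]
[(array([ 0.306, -0.166, -0.004]), 0.9), (array([ 0.532, -0.361,  0.004]), 0.8)]
flap (np.int64(1904), np.int64(1904), array([-0.09350383,  0.09003349]), array([0.01005104, 0.08023173]))
wedge [(array([ 0.532, -0.357,  0.006]), 0.89), (array([ 0.592,  0.169, -0.002]), 0.77), (array([ 0.306, -0.172,  0.001]), 0.75)]
cup [(array([ 0.688, -0.317, -0.002]), 0.86), (array([ 0.532, -0.349, -0.001]), 0.73)]
twist_toy [(array([ 0.492,  0.345, -0.   ]), 0.85)]
ring_a [(array([0.735, 0.302, 0.018]), 0.87), (array([0.49 , 0.348, 0.001]), 0.75), (array([ 0.739,  0.3  , -0.   ]), 0.63)]
flap_edge [(array([ 0.436, -0.029,  0.082]), 0.93)]
roof 3326 [ 0.01967272 -0.00553709  0.10761803]
```

View pics/c11.png

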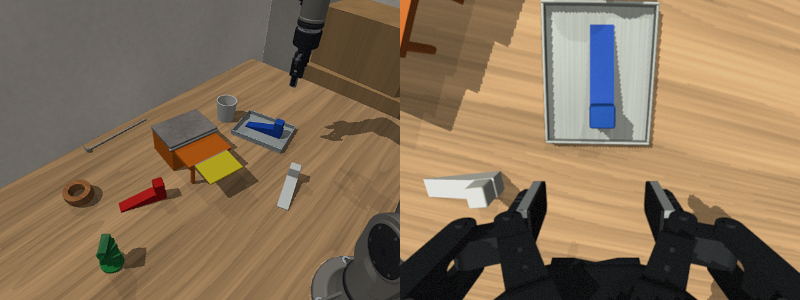

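The wedge lies flat and centred in the tray, the roof is shut, the flap reads -0.094, and the bystanders are where they started. Handing in.

```bash
python3 -c "
from bench import *
print(hand_in()); "
```

```text
the job is handed in; nothing more can be done
None
```

I folded the flap down, drew the blue wedge straight back about 95 mm in slow tugs at 30–40 mm/s, and the roof came down shut. I then set the wedge on the tray floor, let go only once it was resting there, and handed in at about 21 s. The hand-in gave no verdict.

What my last checks showed:
- **Wedge:** it lies flat and right way up, about 4 mm from the tray's centre, with its underside 4–6 mm above the shelf.
- **Roof:** it is shut, with its top at 0.108 m as expected. The side-camera plane fit read about -0.02 rad, front low, which I take to be an effect of the mask.
- **Flap:** the flap sits a little below level rather than exactly level. The depth fits, from the wrist and side cameras earlier and from the side camera alone at the end, gave -0.093 to -0.094 rad. The network's edge point suggests about -0.10 rad. Both are within 0.14 rad, and it did not move during the pull.
- **Cup, twist toy and lower ring:** each was found within a few millimetres of where it started. I did not measure the upper ring separately, but the stack looked undisturbed.
- **Robot:** it stood clear of everything when I handed in.

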